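Close up the nightstand for the night

ROBOT

A 6-joint arm with a two-finger parallel gripper is mounted at the origin on the work surface. World frame = base frame: x ahead of the robot, y to its left, z up, the work surface at z = 0. Lengths are in m, angles in degrees, forces in N, time in s.
With the tool pointing down it reaches from about 0.3 to 0.75 m from the base axis. Payload 8.5 kg.
Tool frame: the origin (TCP) lies midway between the tips of the shut fingers; the grasp point (between the pads) lies grasp_offset behind it (grasp_offset is the distance from the TCP to the grasp point, in m); z points along the fingers, y is the line along which they close (so a half turn about z gives the same grasp; the last joint's range is limited). The gripper opens to 85 mm and grips with 20 to 120 N. Pads are 22 mm wide; open, the fingers measure 114 mm over their backs; the gripper's body (76 mm by 85 mm) begins 54 mm behind the grasp point. The pads swing forward as they close: fully open they stand 13 mm farther back than shut.
Start: joints at [-83.956, 21.807, 74.336, -0, 83.858, -12.336], TCP at [0.173, -0.522, 0.231] pointing down, gripper open.
Joint ranges: [-178.18, 178.18], [-50.72, 133.34], [12.68, 142.11], [-81.47, 261.47], [9.98, 163.14], [-165.26, 165.26]. Speed limits (degrees/s): [136.94, 136.94, 180, 180, 180, 180].

INTERFACE

Orientations are given as a 3x3 rotation matrix whose columns are the frame's x, y, z axes.
In Python, from rig import observe, get_image, camera_params, close_job, grasp_offset gives the robot as it stands.
- The arm moves only by the shell command python3 -m handwheel 'ROWS' [OPENING] [FORCE]. ROWS is JSON, a list of rows, each a list of 2 entries, a list of its own where there are three numbers: the shift along the tool's x, y, z as a fraction of full scale, then the turn, a rotation vector about the tool's x, y, z as a fraction of full scale. In form: [[[dx, dy, dz], [ax, ay, az]], ...]. A call has 1 to 10 rows; each row is the pose to reach, as a shift and turn from the pose commanded when the call began, along the tool's axes at that moment, turning the shorter way round; what a row does not reach only later rows make up. Full scale, the value 1, is 0.5 m for a shift and pi rad for a turn. A row lasts 1/10 s, in which the tool goes at most 50 mm and 8.59 degrees, less where a joint would pass 70% of its speed; a pose out of reach is approached as far as the arm can. A call with a number of a shift or a turn outside -1 to 1 is refused whole. A call with a gripper value outside its range is refused whole. OPENING is the opening, from 0 (shut) to 1 (fully open), set as the call begins (- or left out, the last holds). The fingers move at their own pace and stop on an object; FORCE is the grip in N (left out, the last holds). Time passes only in rows, so rows that repeat a pose let the fingers close. It gives the time, the measured TCP pose, the force, the opening and the grip force at its end, in the units of the state.
- observe(): the state, without advancing time (a new reading comes with each control period).
- get_image(name): name is "scene" or "side" or "wrist"; returns (picture, depth): 420x560x3 uint8, red, green, blue; 420x560 float32, m along the optical axis (not along the pixel's ray), 0 where there is no reading.
- camera_params(name): a dict with "K" (3x3 intrinsics, pixels), "k1" (the pictures are not rectified: a ray, as slopes to the right and down, at radius r is drawn at 1 + k1 r^2 times it, then the intrinsics apply), "R" (3x3) and "t" (3): a world point X has camera coordinates R X + t. Camera axes: x right, y down, z forward; pixel columns grow to the right and rows downward; lengths in m; the calibration is good to about 2 mm. A picture is of the moment at which its call begins: read the wrist's pose just before it. camera_params takes no time and is no camera call; for the wrist camera it gives the pose at the moment of the call.
- close_job(): hands the job in; it is judged then, once.
The state is a dict: "time_s": time; "q": joint angles; "qvel": joint speeds; "joint_efforts": joint torques, N m; "position": TCP position; "tool_rot": TCP orientation; "ft_force": force on the tool from outside, world axes, zero at the start; "wrist_torque": the same for the moment, N m; "grip_width": finger opening in m; "gripper_force": force on a finger pad.
Only numpy, scipy, OpenCV 4.12 (cv2) and the standard library are available. Lean on these libraries where they do the work, as an engineer would, in place of code of your own. Each camera call takes 0.05 s, during which the arm holds its last target. There are 200 camera calls.

TASK

Close up the two open containers on the nightstand by pushing with the fingertips: tip the gaping plastic tilt-out bin back until it is fully shut, and slide the wooden jewellery box's lid along until it is fully home against its end stop. Either may come first. Only push: do not lift or tip the lid, and leave the other things where they lie.

Things in the scene. Friction and masses are not known exactly. Their poses are not given: they have to be found in the camera images.
- organiser: Fixed clear plastic housing (grey base) of the tilt-out bin, 110 deep (x) x 130 wide (y) x 125 mm high. Origin under its centre; its open front looks along its own -x (roughly towards the robot), the front plane at x = -55 mm.
- bin (a joint): Tilt of the bin in the housing, rad: 0 = shut (panel upright), grows as the top of the panel leans out along the housing's -x, stop at 0.8. The hinge runs along the housing's y, at x = -55 mm, z = 10 mm of the housing. Stiff by friction: it stays where it is left and needs about 1 to 3 N at its top edge; it does not latch or spring back.
- bin_lip (a point): Middle of the top outer edge of the bin's white front panel, which is 126 mm wide, 6 mm thick, 108 mm high from the hinge, smooth, no handle; its outer face is 6 mm in front of the hinge. Shut, this point is at x = -61, y = 0, z = 118 mm of the housing; open, it leans out and lower (z 83 mm or more). It rises as it shuts: raise the tips with it.
- jewel_box: Fixed wooden jewellery box, 144 long (x) x 92 wide (y) mm. Origin under its centre. Its rim, on which the lid lies, is 48 mm high; low rails along both long sides and a stop across the +x end rise to 56 mm. The -x end has no stop: there the lid slides out.
- lid: Loose flat dark wooden lid, 136 x 76 x 6 mm, 0.1 kg, on the box's rim between the rails (2 mm play each side), slid out over the box's -x end. Origin on its underside; shut, it is at x = 0, y = 0, z = 48 mm of the box (lid meets the stop); open, its x is negative (-30 to -52 mm at the start). Closes along the box's +x with about 1 N. Pressing on the overhanging end tips it.
- lid_bar (a point): Middle of the top outer edge of the raised bar across the lid, at x = -57, y = 0, z = 20 mm of the lid, on the bar's face that looks to -x: push on that face. The bar is 10 mm thick (x), 50 mm wide (y) and stands 14 mm above the lid. Behind the face the lid goes on for 13 mm.
- comb: Bystander: pink plastic comb lying flat, 150 x 36 x 5 mm; origin under its middle
- hair_clip: Bystander: stainless hair clip lying flat, 62 x 14 x 12 mm; origin under its middle
- ring_dish: Bystander: small round white ceramic ring dish, 90 mm across, 24 mm high; origin under its centre
- cream_jar: Bystander: small squat lidded jar, 52 mm across, about 42 mm high; origin under its centre
- lotion: Bystander: white lotion bottle, 48 mm across, about 140 mm high, upright; origin under its centre
Not all that is in view belongs to the job. Of the things like the jewel_box, leave any that is green, orange or pink; of the rest the larger one is meant.

How it is judged (in metres and radians):
At the end, for the whole second after the job is handed in: The bin is shut to within 0.045 rad (5 mm at its top edge); the lid lies flat and at rest on the rim between the rails, within 4 mm of fully shut against the stop; each bystander is within 20 mm of where it was (value of joint bin below 0.045 rad and x of lid in the frame of jewel_box between -0.004 and 0.004 m and z of lid in the frame of jewel_box between 0.045 and 0.051 m and angle between lid's own z axis and vertical below 0.04 rad and angle between the x axis of lid and the x axis of jewel_box, either way round below 0.08 rad and linear speed of lid below 0.02 m/s and distance of each of comb, hair_clip, ring_dish, cream_jar, lotion from where it was at the start of the episode below 0.02 m); the robot touches nothing.
It fails at once if the arm or the gripper's body, not the fingers, pushes the bin or the lid hard (over 15 N) (contact force between the arm and organiser above 15 N or contact force between the arm and lid above 15 N).
It fails at once if the lid is lifted off its rim by 8 mm or tipped by more than 0.12 rad (z of lid in the frame of jewel_box above 0.056 m or angle between lid's own z axis and vertical above 0.12 rad).
It fails at once if a bystander is moved by more than 20 mm (distance of any of comb, hair_clip, ring_dish, cream_jar, lotion from where it was at the start of the episode above 0.02 m).
It also fails if it takes over 48 s, if anything falls off the work surface, if the arm or the gripper's body presses on something with over 40 N, if the wrist force passes 120 N, or if a joint passes its speed limit or range.

## Working session

There is one attempt and no reset: what is moved stays moved. The work goes in short steps, Python scripts to look and compute and a shell command to move; the robot and the scene stay as the last step left them, time stands still between calls to the robot, and variables do not carry over. Pictures are saved under pics/ and viewed, at most 10 in all, crops included, and the job is handed in when it is done.

```bash
mkdir -p pics; cat > h.py <<'E'
import numpy as np, cv2
from rig import observe, get_image, camera_params, grasp_offset
def grab(n):
    p=camera_params(n); im,d=get_image(n); np.savez(f'{n}.npz',im=im,d=d,K=p['K'],k1=p['k1'],R=p['R'],t=p['t']); return im
def cloud(n):
    z=np.load(f'{n}.npz'); K=z['K'];d=z['d'];h,w=d.shape
    u,v=np.meshgrid(np.arange(w),np.arange(h))
    dist=np.array([float(z['k1']),0,0,0,0])
    q=cv2.undistortPoints(np.stack([u,v],-1).reshape(-1,1,2).astype(np.float64),K,dist).reshape(h,w,2)
    P=np.concatenate([q*d[...,None],d[...,None]],-1)
    W=(P-z['t'])@z['R']; W[d==0]=np.nan
    return z['im'],W
E
python3 - <<'E'
from h import *
a=grab('scene');b=grab('side')
for n,i in(('scene',a),('side',b)): cv2.imwrite(f'pics/{n}.png',cv2.resize(i[:,:,::-1],(784,588)))
s=observe();print(s['tool_rot'],s['position'],grasp_offset,s['ft_force'])
E
```

```text
[[ 9.48996118e-01  3.15287744e-01 -8.74077838e-05]
 [ 3.15287587e-01 -9.48995288e-01  1.29649011e-03]
 [ 3.25817867e-04 -1.25792267e-03 -9.99999156e-01]] [ 0.17339812 -0.5216911   0.23077087] 0.0187 [ 0.94006418 -0.53202933 -0.51964493]
```

View pics/scene.png

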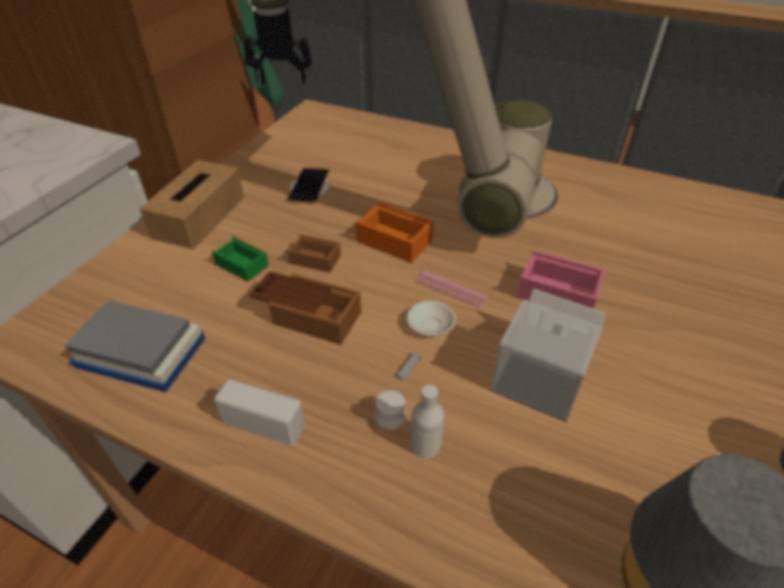

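View pics/side.png

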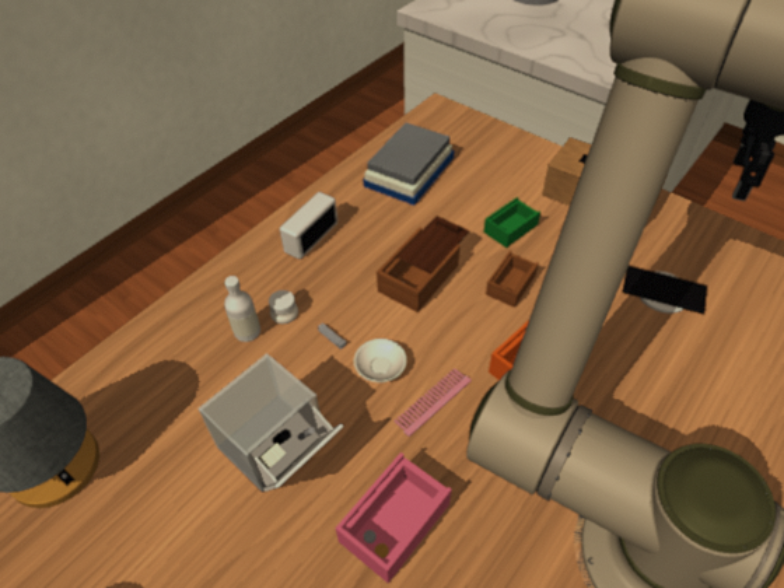

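The scene view shows the brown box with a dark lid slid out at (305,300). The other box-like things are a small brown box (315,252), green (240,258), orange (395,230) and pink (560,280). The large brown one is meant, since it is the larger of the two not excluded by colour. The bin housing is at (548,350), with its panel leaning towards the robot. Next I'll make top-down maps from both cameras and an enlarged crop.

```bash
cat >> h.py <<'E'
def ortho(x0,x1,y0,y1,zlo,zhi,res=0.001,names=('scene','side')):
    # rows: x decreasing downwards; cols: y decreasing rightwards
    H=int((x1-x0)/res);Wd=int((y1-y0)/res);out=np.zeros((H,Wd,3),np.uint8);hm=np.full((H,Wd),-1.)
    for n in names:
        im,W=cloud(n);m=np.nan_to_num((W[...,2]>zlo)&(W[...,2]<zhi)&(W[...,0]>x0)&(W[...,0]<x1)&(W[...,1]>y0)&(W[...,1]<y1))
        p=W[m];c=im[m];o=np.argsort(p[:,2]);p=p[o];c=c[o]
        r=np.clip(((x1-p[:,0])/res).astype(int),0,H-1);k=np.clip(((y1-p[:,1])/res).astype(int),0,Wd-1)
        for a in(0,1):
            for b in(0,1):
                rr=np.clip(r+a,0,H-1);kk=np.clip(k+b,0,Wd-1);g=p[:,2]>hm[rr,kk];out[rr[g],kk[g]]=c[g];hm[rr[g],kk[g]]=p[g,2]
    return out,hm
E
python3 - <<'E'
from h import *
for n,pts in(('scene',dict(box=(325,305),lid=(290,290),boxend=(345,318),bin=(550,340),dish=(430,320),jar=(390,405),lotion=(427,430),clip=(408,365),comb=(450,288),small=(315,250),pink=(560,275))),('side',dict(lid=(440,245),box=(400,280),panel=(310,450),pink=(395,520)))):
    im,W=cloud(n)
    for k,(u,v) in pts.items(): print(n,k,np.round(W[int(v/1.4),int(u/1.4)],3))
o,h=ortho(.3,.75,-.42,.25,0.003,.3)
o=cv2.resize(o,None,fx=1.19,fy=1.19);cv2.imwrite('pics/o.png',o[:,:,::-1])
a=np.load('scene.npz')['im'];cv2.imwrite('pics/c.png',cv2.resize(a[150:320,140:460,::-1],(800,425),interpolation=cv2.INTER_CUBIC))
E
```

```text
scene box [ 0.556 -0.206  0.009]
scene lid [ 0.59  -0.258  0.056]
scene boxend [ 0.605 -0.132  0.049]
scene bin [0.576 0.215 0.127]
scene dish [ 0.503 -0.006  0.005]
scene jar [0.737 0.019 0.044]
scene lotion [0.776 0.097 0.079]
scene clip [0.627 0.002 0.012]
scene comb [ 0.401 -0.005  0.003]
scene small [ 0.414 -0.314  0.006]
scene pink [0.294 0.191 0.025]
side lid [ 0.574 -0.25   0.062]
side box [ 0.582 -0.137  0.057]
side panel [0.472 0.211 0.072]
side pink [0.326 0.196 0.007]
```

View pics/o.png

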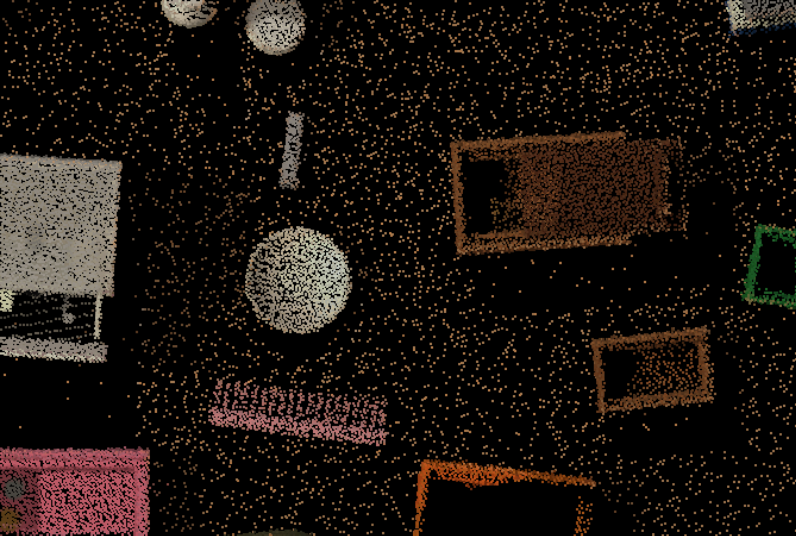

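View pics/c.png

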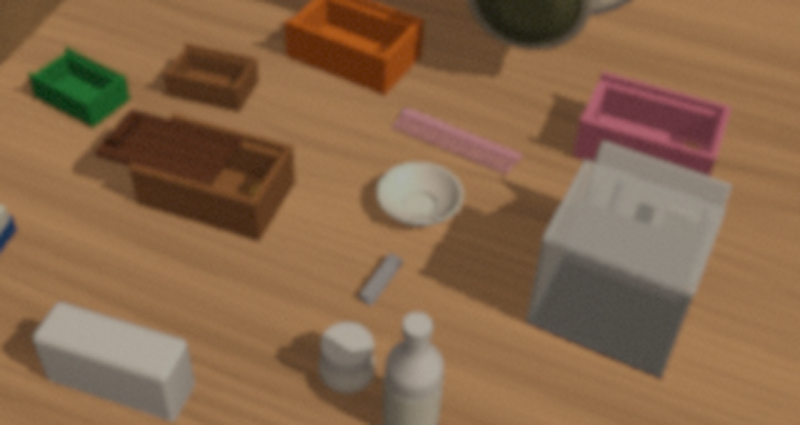

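The map and crop confirm it. The large brown box is at map (455–625, 135–253) with its end stop on the left (world +y). Its dark lid sticks out to the right, with the bar near column 665. The bin panel's lip is near map row 355. Next I'll fit the numbers.

```bash
python3 - <<'E'
from h import *
P=[];C=[]
for n in('scene','side'):
    im,W=cloud(n);m=~np.isnan(W[...,0]);P.append(W[m]);C.append(im[m].astype(float))
for i,n in enumerate(('scene','side')):
    p=P[i]
    s=(p[:,0]>.52)&(p[:,0]<.66)&(p[:,1]>-.34)&(p[:,1]<-.11)
    b=p[s&(p[:,2]>.045)&(p[:,2]<.085)]
    # rails: z .052-.060 top & brighter colour
    c=C[i][s&(p[:,2]>.045)&(p[:,2]<.085)]
    box=b[(c[:,0]>95)]  # brown
    th,best=0,1e9
    r=cv2.minAreaRect(box[:,:2].astype(np.float32)*1000);print(n,'box rect',r)
    r=cv2.minAreaRect(b[:,:2].astype(np.float32)*1000);print(n,'all rect',r)
    hi=b[b[:,2]>.0635];r=cv2.minAreaRect(hi[:,:2].astype(np.float32)*1000);print(n,'bar',len(hi),hi.mean(0),hi[:,2].max(),r)
    print(np.histogram(b[:,2],bins=np.arange(.045,.08,.003))[0])
    s=(p[:,0]>.43)&(p[:,0]<.63)&(p[:,1]>.12)&(p[:,1]<.3)&(p[:,2]>.05)
    b=p[s];print('top z',np.percentile(b[:,2],[50,90,99]))
    t=b[b[:,2]>.119];r=cv2.minAreaRect(t[:,:2].astype(np.float32)*1000);print('housing top',r)
    l=p[(p[:,0]>.38)&(p[:,0]<.52)&(p[:,1]>.1)&(p[:,1]<.32)&(p[:,2]>.05)&(p[:,2]<.118)]
    for y in np.arange(.13,.3,.02):
        q=l[abs(l[:,1]-y)<.006]
        if len(q): j=q[q[:,0]<np.percentile(q[:,0],100)];k=np.argsort(j[:,0])[:5];print(round(y,2),np.round(np.median(j[k],0),4),'zmax front',np.round(j[np.argmax(j[:,2]*(j[:,0]<.47))],3))
E
```

```text
scene box rect ((589.8116455078125, -228.82269287109375), (95.09403228759766, 196.41021728515625), 3.4836599826812744)
scene all rect ((589.3331298828125, -228.82827758789062), (96.28640747070312, 195.60231018066406), 2.7183127403259277)
scene bar 71 [ 0.59597304 -0.30532334  0.06869565] 0.07253384114324134 ((594.999267578125, -305.5001525878906), (52.13010787963867, 13.197327613830566), 5.538689136505127)
[ 70 107 172 852 352  23  10  26  35   2   0]
top z [0.12496414 0.1274094  0.12873609]
housing top ((561.2093505859375, 216.43783569335938), (129.2782440185547, 116.02935791015625), 85.74029541015625)
0.17 [0.4494 0.1698 0.1048] zmax front [0.454 0.173 0.107]
0.19 [0.4517 0.1901 0.1048] zmax front [0.452 0.192 0.107]
0.21 [0.4526 0.2121 0.1039] zmax front [0.454 0.207 0.108]
0.23 [0.4539 0.2316 0.1049] zmax front [0.455 0.229 0.107]
0.25 [0.4565 0.2508 0.1029] zmax front [0.459 0.253 0.107]
0.27 [0.4564 0.2692 0.1032] zmax front [0.459 0.274 0.106]
0.29 [0.4621 0.2844 0.0987] zmax front [0.46  0.284 0.102]
side box rect ((590.2056884765625, -228.49859619140625), (92.998046875, 196.
[... 300 characters left out ...]
203125), 6.600647926330566)
[ 83 146 612 560  96  12  22  29  16   1   0]
top z [0.12370952 0.12598472 0.12756195]
housing top ((562.1187133789062, 217.91610717773438), (131.16189575195312, 112.83757019042969), 86.1909408569336)
0.15 [0.5029 0.1557 0.08  ] zmax front [0.503 0.156 0.08 ]
0.17 [0.4469 0.1684 0.102 ] zmax front [0.447 0.174 0.106]
0.19 [0.4489 0.188  0.1038] zmax front [0.449 0.186 0.104]
0.21 [0.4501 0.2102 0.1029] zmax front [0.451 0.205 0.105]
0.23 [0.4516 0.2272 0.1019] zmax front [0.452 0.227 0.105]
0.25 [0.4525 0.2474 0.1013] zmax front [0.453 0.247 0.106]
0.27 [0.4535 0.268  0.1029] zmax front [0.455 0.267 0.106]
0.29 [0.4556 0.2863 0.1024] zmax front [0.456 0.285 0.104]
```

```bash
cat > plan.py <<'E'
import sys,numpy as np
from scipy.spatial.transform import Rotation as Ro
from rig import observe
x,y,z,yaw=map(float,sys.argv[1:5]);s=observe();R=np.array(s['tool_rot']);c,sn=np.cos(np.radians(yaw)),np.sin(np.radians(yaw))
T=np.array([[c,sn,0],[sn,-c,0],[0,0,-1]])
print('shift',np.round(R.T@(np.array([x,y,z])-s['position'])/.5,4),'turn',np.round(Ro.from_matrix(R.T@T).as_rotvec()/np.pi,4),s['time_s'],np.round(s['ft_force'],2))
E
python3 plan.py .597 -.357 .2 93.4
```

```text
shift [ 0.9078 -0.0454  0.0619] turn [-3.000e-04 -4.000e-04 -4.168e-01] 0.1 [ 0.94 -0.53 -0.52]
```

```bash
python3 -m handwheel '[[[0.908,-0.045,0.062],[0,0,-0.417]],[[0.908,-0.045,0.062],[0,0,-0.417]],[[0.908,-0.045,0.062],[0,0,-0.417]],[[0.908,-0.045,0.062],[0,0,-0.417]],[[0.908,-0.045,0.062],[0,0,-0.417]],[[0.908,-0.045,0.062],[0,0,-0.417]],[[0.908,-0.045,0.062],[0,0,-0.417]],[[0.908,-0.045,0.062],[0,0,-0.417]],[[0.908,-0.045,0.062],[0,0,-0.417]],[[0.908,-0.045,0.062],[0,0,-0.417]]]' 0 20; python3 -m handwheel '[[[0,0,0],[0,0,0]],[[0,0,0],[0,0,0]],[[0,0,0],[0,0,0]],[[0,0,0],[0,0,0]]]'; python3 plan.py .597 -.357 .062 93.4
python3 - <<'E'
from h import *
a=grab('wrist');cv2.imwrite('pics/w.png',a[:,:,::-1])
im,W=cloud('wrist')
for zlo,zhi in((.064,.08),(.052,.060)):
    m=np.nan_to_num((W[...,2]>zlo)&(W[...,2]<zhi)&(abs(W[...,0]-.59)<.06)&(abs(W[...,1]+.23)<.12));b=W[m]
    if len(b)>5: print(zlo,len(b),b.mean(0),cv2.minAreaRect(b[:,:2].astype(np.float32)*1000))
E
```

```text
time_s: 1.1
position: [0.601, -0.3539, 0.1982]
tool_rot: [[-0.068, 0.998, -0.001], [0.998, 0.068, 0.002], [0.002, -0.001, -1.0]]
ft_force: [-0.5, 0.9, -1.1]
grip_width: 0.0001
gripper_force: 0.0
time_s: 1.5
position: [0.5962, -0.3583, 0.2008]
tool_rot: [[-0.058, 0.998, 0.0], [0.998, 0.058, -0.0], [-0.0, 0.0, -1.0]]
ft_force: [0.6, -0.6, 0.1]
grip_width: 0.0003
gripper_force: 0.0
shift [0.0026 0.0018 0.2777] turn [ 0.0001  0.0001 -0.0004] 1.5 [ 0.62 -0.6   0.12]
0.064 698 [ 0.59452099 -0.30702904  0.0666978 ] ((594.6824951171875, -307.2705993652344), (48.94894790649414, 10.239339828491211), 3.487060785293579)
0.052 13225 [ 0.59095383 -0.25042232  0.0531963 ] ((591.282470703125, -258.2854309082031), (92.54850006103516, 134.16824340820312), 3.3096911907196045)
```

View pics/w.png

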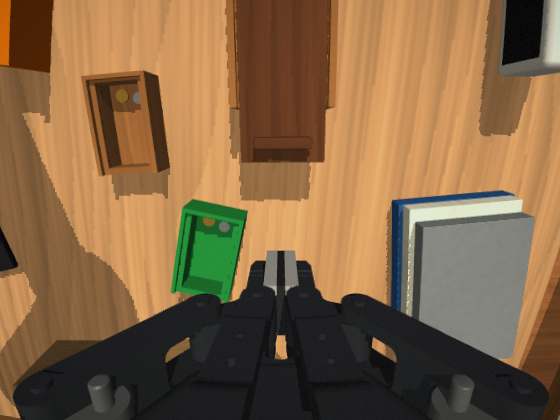

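The wrist view shows the bar at (282,143), with the fingertips (281,265) lined up with it. The bar measures 49 x 10 mm with its top at about 67 mm, as it should. Descending behind it.

```bash
python3 -m handwheel '[[[0,0.002,0.1],[0,0,0]],[[0,0.002,0.2],[0,0,0]],[[0,0.002,0.28],[0,0,0]],[[0,0.002,0.28],[0,0,0]],[[0,0.002,0.28],[0,0,0]]]'; python3 -m handwheel '[[[0.02,0,0],[0,0,0]],[[0.04,0,0],[0,0,0]],[[0.056,0,0],[0,0,0]],[[0.062,0,0],[0,0,0]],[[0.068,0,0],[0,0,0]],[[0.072,0,0],[0,0,0]],[[0.076,0,0],[0,0,0]],[[0.08,0,0],[0,0,0]],[[0.08,0,0],[0,0,0]],[[0.08,0,0],[0,0,0]]]'; python3 plan.py .5925 -.271 .06 93.4
python3 - <<'E'
from h import *
a=grab('wrist')
im,W=cloud('wrist')
m=np.nan_to_num((W[...,2]>.062)&(W[...,2]<.08)&(abs(W[...,0]-.59)<.03)&(abs(W[...,1]+.28)<.1)&(W[...,1]>observe()['position'][1]+.008));b=W[m]
if len(b)>5: print(len(b),b.mean(0),cv2.minAreaRect(b[:,:2].astype(np.float32)*1000))
E
```

```text
time_s: 2.05
position: [0.5983, -0.358, 0.0617]
tool_rot: [[-0.059, 0.998, 0.001], [0.998, 0.059, -0.001], [-0.001, 0.001, -1.0]]
ft_force: [0.4, 0.1, 1.7]
grip_width: 0.0
gripper_force: 0.0
time_s: 3.05
position: [0.5957, -0.3173, 0.0601]
tool_rot: [[-0.06, 0.998, -0.0], [0.998, 0.06, 0.001], [0.001, -0.0, -1.0]]
ft_force: [0.2, -0.6, 0.2]
grip_width: -0.0001
gripper_force: 0.0
shift [ 0.0928 -0.0008  0.0003] turn [-0.0001 -0.0002  0.0002] 3.05 [ 0.2  -0.62  0.22]
2800 [ 0.59421727 -0.30148712  0.06743713] ((594.0701904296875, -302.6356506347656), (50.46961212158203, 14.000686645507812), 1.2932096719741821)
```

```bash
python3 -m handwheel '[[[0.01,0,0],[0,0,0]],[[0.02,0,0],[0,0,0]],[[0.03,0,0],[0,0,0]],[[0.04,0,0],[0,0,0]],[[0.05,0,0],[0,0,0]],[[0.06,0,0],[0,0,0]],[[0.068,0,0],[0,0,0]],[[0.074,0,0],[0,0,0]],[[0.078,0,0],[0,0,0]],[[0.08,0,0],[0,0,0]]]'; python3 -m handwheel '[[[0.002,0,0],[0,0,0]],[[0.004,0,0],[0,0,0]],[[0.006,0,0],[0,0,0]],[[0.008,0,0],[0,0,0]]]'; python3 - <<'E'
from h import *
a=grab('wrist');cv2.imwrite('pics/w2.png',a[:,:,::-1])
E
```

```text
time_s: 4.1
position: [0.5934, -0.2774, 0.0604]
tool_rot: [[-0.06, 0.998, 0.0], [0.998, 0.06, -0.0], [-0.0, 0.0, -1.0]]
ft_force: [-0.8, -0.4, 0.3]
grip_width: -0.0001
gripper_force: 0.3
time_s: 4.5
position: [0.5931, -0.2735, 0.0604]
tool_rot: [[-0.06, 0.998, 0.0], [0.998, 0.06, -0.0], [-0.0, 0.0, -1.0]]
ft_force: [0.1, -0.9, 0.2]
grip_width: -0.0
gripper_force: 0.3
```

View pics/w2.png

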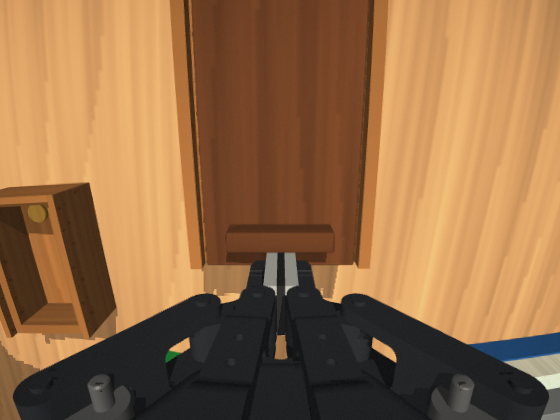

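The lid's end (row 265) is almost level with the rail ends (row 268), so only a few mm remain. I'll creep forward until the stop pushes back.

```bash
python3 -m handwheel '[[[0.002,0,0],[0,0,0]],[[0.004,0,0],[0,0,0]],[[0.006,0,0],[0,0,0]],[[0.006,0,0],[0,0,0]]]' | sed -n '2p;4p'; python3 -m handwheel '[[[0.001,0,0],[0,0,0]],[[0.002,0,0],[0,0,0]],[[0.002,0,0],[0,0,0]]]'| sed -n '2p;4p'
```

```text
position: [0.5935, -0.2723, 0.061]
ft_force: [0.8, -7.7, 1.2]
position: [0.5935, -0.2722, 0.0612]
ft_force: [1.4, -10.9, 0.8]
```

The force rises to 11 N with no further travel, so the lid is at its stop. Backing off and lifting.

```bash
python3 -m handwheel '[[[-0.02,0,0],[0,0,0]],[[-0.06,0,0],[0,0,0]],[[-0.08,0,0],[0,0,0]],[[-0.08,0,-0.1],[0,0,0]],[[-0.08,0,-0.2],[0,0,0]],[[-0.08,0,-0.28],[0,0,0]],[[-0.08,0,-0.28],[0,0,0]],[[-0.08,0,-0.28],[0,0,0]]]' | sed -n '1,2p;4p'
python3 - <<'E'
from h import *
a=grab('wrist');im,W=cloud('wrist')
e=np.array([-.06,.998]);n=np.array([.998,.06]);o=np.array([.5884,-.2027])
m=np.nan_to_num((W[...,2]>.043)&(W[...,2]<.08)&(abs(W[...,0]-.59)<.06)&(abs(W[...,1]+.21)<.13))
b=W[m];c=im[m].astype(int).sum(1);s=(b[:,:2]-o)@e;l=(b[:,:2]-o)@n
print('box/rail s',np.percentile(s[abs(l)>.041],[.5,99.5]))
print('lid s',np.percentile(s[abs(l)<.033],[.5,99.5]))
q=b[:,2]>.064;print('bar s',np.percentile(s[q],[1,99]))
q=(abs(l)<.033)&(b[:,2]<.062);A=np.c_[b[q][:,:2],np.ones(q.sum())];f=np.linalg.lstsq(A,b[q][:,2],rcond=None)[0];print('lid slope',f[:2],np.median(b[q][:,2]))
E
python3 plan.py .415 .224 .2 -4.3
```

```text
time_s: 6.05
position: [0.5952, -0.3093, 0.2006]
ft_force: [-0.2, 0.1, -1.3]
box/rail s [-0.07371675  0.05949449]
lid s [-0.07419157  0.05981977]
bar s [-0.05901021 -0.04968642]
lid slope [-0.00043983  0.00310059] 0.05279527859319816
shift [ 1.0858e+00 -2.9510e-01  5.0000e-04] turn [-0.0008  0.      0.543 ] 6.1 [-0.8   0.22 -0.15]
```

The bar lies 57 mm from the box centre and the lid is flat, so it is shut. Next is the bin.

```bash
python3 -m handwheel '[[[0.09,-0.03,0],[0,0,0.04]],[[0.54,-0.15,0],[0,0,0.27]],[[0.54,-0.15,0],[0,0,0.27]],[[0.54,-0.15,0],[0,0,0.27]],[[0.54,-0.15,0],[0,0,0.27]],[[0.54,-0.15,0],[0,0,0.27]],[[0.54,-0.15,0],[0,0,0.27]],[[0.54,-0.15,0],[0,0,0.27]],[[0.54,-0.15,0],[0,0,0.27]]]' | sed -n '1,2p;4p'; python3 plan.py .415 .228 .2 -4.3
```

```text
time_s: 7.0
position: [0.5043, -0.0451, 0.1995]
ft_force: [-0.6, 0.5, 1.0]
shift [ 0.2587 -0.5132 -0.0006] turn [-0.0003  0.0004  0.2731] 7.0 [-0.6   0.51  1.01]
```

```bash
python3 -m handwheel '[[[0.259,-0.513,0],[0,0,0.273]],[[0.259,-0.513,0],[0,0,0.273]],[[0.259,-0.513,0],[0,0,0.273]],[[0.259,-0.513,0],[0,0,0.273]],[[0.259,-0.513,0],[0,0,0.273]],[[0.259,-0.513,0],[0,0,0.273]],[[0.259,-0.513,0],[0,0,0.273]],[[0.259,-0.513,0],[0,0,0.273]],[[0.259,-0.513,0],[0,0,0.273]]]' | sed -n '1,4p'; 
python3 - <<'E'
from h import *
a=grab('wrist');cv2.imwrite('pics/w3.png',a[:,:,::-1]);im,W=cloud('wrist')
for y in np.arange(.16,.3,.02):
    m=np.nan_to_num((abs(W[...,1]-y)<.004)&(W[...,0]>.43)&(W[...,0]<.48)&(W[...,2]>.08)&(W[...,2]<.125));b=W[m]
    if len(b)>5: print(round(y,2),len(b),'front x',np.round(np.percentile(b[:,0],2),4),'zmax',np.round(np.percentile(b[:,2],98),4))
E
python3 plan.py .415 .228 .096 -4.3
```

```text
time_s: 7.9
position: [0.4158, 0.2281, 0.1999]
tool_rot: [[0.997, -0.074, -0.001], [-0.074, -0.997, -0.001], [-0.001, 0.001, -1.0]]
ft_force: [0.1, 0.1, -0.8]
0.16 79 front x 0.4467 zmax 0.1031
0.18 260 front x 0.4479 zmax 0.1034
0.2 266 front x 0.4485 zmax 0.1033
0.22 260 front x 0.4501 zmax 0.1036
0.24 251 front x 0.4515 zmax 0.1034
0.26 256 front x 0.4532 zmax 0.1034
0.28 291 front x 0.4539 zmax 0.1033
shift [-0.0018 -0.0005  0.2079] turn [0.0001 0.0001 0.0001] 7.95 [-0.23 -0.46 -0.21]
```

View pics/w3.png

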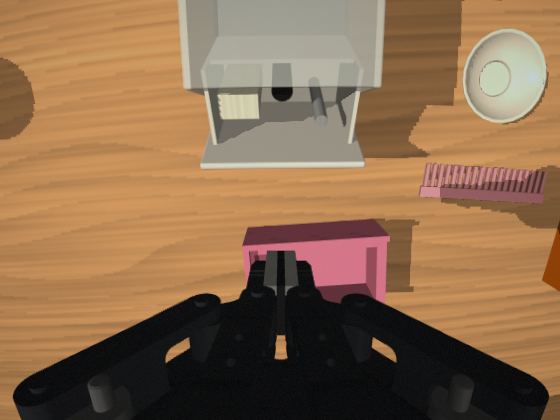

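The lip is at (282,162) in line with the fingers, at x≈0.450 and z≈0.102. I'll descend in front of it and push, raising the tips as it shuts.

```bash
python3 -m handwheel '[[[0,0,0.08],[0,0,0]],[[0,0,0.16],[0,0,0]],[[0,0,0.218],[0,0,0]],[[0,0,0.218],[0,0,0]],[[0,0,0.218],[0,0,0]]]' | sed -n '1,2p;4p'; python3 -m handwheel '[[[0.02,0,0],[0,0,0]],[[0.036,0,0],[0,0,0]],[[0.048,0,0],[0,0,0]],[[0.058,0,-0.006],[0,0,0]],[[0.068,0,-0.012],[0,0,0]],[[0.078,0,-0.016],[0,0,0]],[[0.088,0,-0.02],[0,0,0]],[[0.098,0,-0.023],[0,0,0]],[[0.108,0,-0.026],[0,0,0]],[[0.118,0,-0.028],[0,0,0]]]'| sed -n '1,2p;4p'; python3 plan.py .488 .2225 .106 -4.3
```

```text
time_s: 8.45
position: [0.4161, 0.228, 0.0919]
ft_force: [0.4, 0.1, -0.2]
time_s: 9.45
position: [0.4745, 0.2244, 0.1055]
ft_force: [-0.7, -0.7, 0.7]
shift [ 0.0272  0.0017 -0.0011] turn [-0.     -0.0001  0.    ] 9.45 [-0.7  -0.72  0.65]
```

```bash
python3 -m handwheel '[[[0.006,0,-0.001],[0,0,0]],[[0.012,0,-0.001],[0,0,0]],[[0.018,0,-0.001],[0,0,0]],[[0.022,0,-0.001],[0,0,0]],[[0.024,0,-0.001],[0,0,0]],[[0.024,0,-0.001],[0,0,0]]]' | sed -n '1,2p;4p'; python3 -m handwheel '[[[0.002,0,0],[0,0,0]],[[0.004,0,0],[0,0,0]],[[0.006,0,0],[0,0,0]],[[0.006,0,0],[0,0,0]]]'| sed -n '1,2p;4p'
```

```text
time_s: 10.05
position: [0.4861, 0.2234, 0.1058]
ft_force: [0.7, -0.3, -0.9]
time_s: 10.45
position: [0.4891, 0.2232, 0.1059]
ft_force: [-2.1, 0.2, -0.7]
```

```bash
python3 -m handwheel '[[[0.002,0,0],[0,0,0]],[[0.003,0,0],[0,0,0]],[[0.004,0,0],[0,0,0]],[[0.004,0,0],[0,0,0]]]' | sed -n '1,2p;4p'; python3 -m handwheel '[[[0.001,0,0],[0,0,0]],[[0.002,0,0],[0,0,0]],[[0.002,0,0],[0,0,0]]]'| sed -n '1,2p;4p'
```

```text
time_s: 10.85
position: [0.49, 0.2231, 0.1058]
ft_force: [-5.4, 1.8, 3.9]
time_s: 11.15
position: [0.4901, 0.2231, 0.1058]
ft_force: [-9.2, 1.0, 6.4]
```

It stopped at x=0.490, as predicted for shut, with the force rising to 9 N. Backing off and checking everything.

```bash
python3 -m handwheel '[[[-0.02,0,0],[0,0,0]],[[-0.06,0,0],[0,0,0]],[[-0.1,0,0],[0,0,0]],[[-0.14,0,0],[0,0,0]],[[-0.14,0,-0.1],[0,0,0]],[[-0.14,0,-0.2],[0,0,0]],[[-0.14,0,-0.2],[0,0,0]],[[-0.14,0,-0.2],[0,0,0]]]' | sed -n '1,2p;4p'
python3 - <<'E'
from h import *
a=grab('wrist');im,W=cloud('wrist')
for y in np.arange(.18,.28,.02):
    m=np.nan_to_num((abs(W[...,1]-y)<.004)&(W[...,0]>.43)&(W[...,0]<.52)&(W[...,2]>.06)&(W[...,2]<.121));b=W[m]
    if len(b)>5: print(round(y,2),len(b),'front x',np.round(np.percentile(b[:,0],5),4),'zmax',np.round(np.percentile(b[:,2],98),4))
b=grab('scene');s=grab('side')
cv2.imwrite('pics/f.png',np.hstack([cv2.resize(i[:,:,::-1],(400,300)) for i in(a,b)]));cv2.imwrite('pics/f2.png',cv2.resize(s[120:380,130:370,::-1],(550,596)))
E
```

```text
time_s: 11.95
position: [0.4223, 0.2283, 0.2066]
ft_force: [-0.0, -0.4, -0.9]
0.18 122 front x 0.4975 zmax 0.1179
0.2 119 front x 0.4993 zmax 0.1179
0.22 122 front x 0.5006 zmax 0.1177
0.24 113 front x 0.5019 zmax 0.1177
0.26 126 front x 0.5032 zmax 0.118
0.28 109 front x 0.5039 zmax 0.1176
```

View pics/f.png

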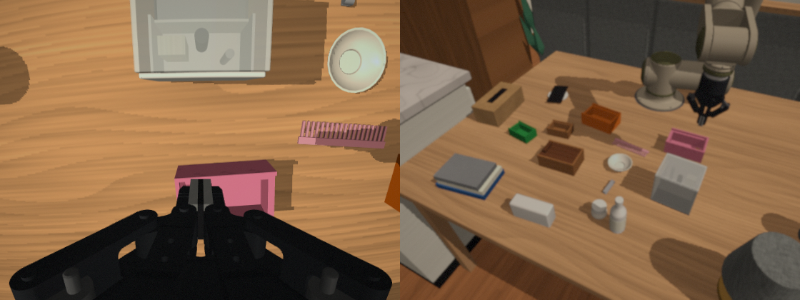

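View pics/f2.png

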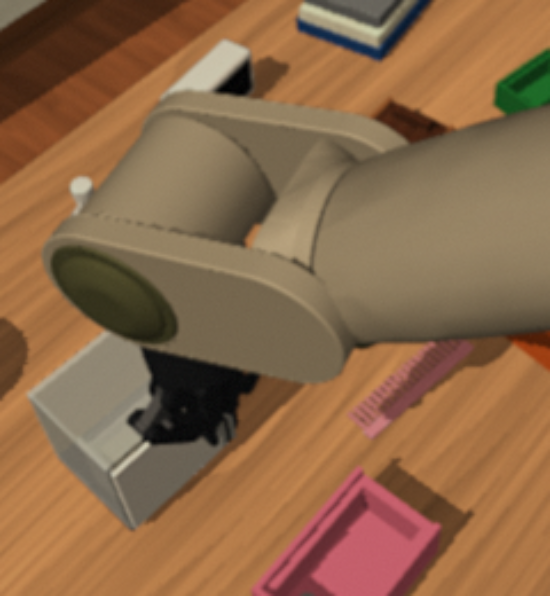

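The panel is upright against the housing, with its lip at x 0.5006 and z 0.118 as expected when shut. The lid covers the box and the bystanders are where they were. Handing in.

```bash
python3 -c "
from rig import close_job
print(close_job())"
```

```text
the job is handed in; nothing more can be done
None
```

I handed the job in at about 12 s with the bin pushed fully shut and the lid home against its end stop; my measurements agree with both, the bystanders look undisturbed, and the judge's verdict was not shown.

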